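# Hold a gate-hinge leaf in line for its pin

## Task

On the welding fixture, first press the raised hold-down strap down until it snaps shut over the jamb bar. Then take from the slotted rack the loose hinge leaf that has one single knuckle in the middle of its lower edge, bring that knuckle down between the two knuckles on the jamb so that the three holes line up well enough for the hinge pin to slip through, and finish still holding it there: steady, carried by the gripper alone, not let go and not resting on the jamb. Leave the strap shut and everything else on the bench where it is.

Things in the scene. Friction and masses are not known exactly. Their poses are not given: they have to be found in the camera images.
- strap (a joint): Hold-down strap's hinge: 0 = shut flat over the jamb bar, 0.9 rad = fully raised; starts at 0.65 to 0.85. Steel strap 32 mm wide, 8 mm thick, from its pivot (fixture y = 77, z = 99 mm) 91 mm towards the fixture's -y. Over-centre detent: it resists with up to about 10 N and may spring back up if let go early; below about 0.08 rad it snaps shut and stays. It stops at 0.
- strap_pad (a point): Point on the upper face of the strap, 80 mm from its pivot and 11 mm from its free end: where to press down. With the strap shut it lies 103 mm above the fixture's underside, at fixture y = -3 mm.
- fixture: Fixed grey welding fixture; origin at the centre of its underside, on the bench. Base 180 (x) x 210 (y) x 12 mm. On it a steel jamb bar 140 mm long along x, y from -20 to +30 mm, top 81 mm up, topped by a flat 8 mm leaf whose two knuckles overhang on the -y side.
- jamb_bore (a point): Where the middle of the loose knuckle must come: middle of the gap between the jamb's two knuckles, on their hole axis (x axis, the fixture's x), at fixture y = -50, z = 85 mm. Each knuckle is a tube along x, 30 mm outside, 14 mm hole, 35 mm long; the gap is 40 mm (x = -20 to 20), with open air below; the jamb's leaf edge is 26 mm to +y of the axis.
- leaf: Wanted hinge leaf, bare steel, 0.4 to 0.6 kg, upright in the rack, knuckle down. Origin under the knuckle's middle; z up, x along hole and width, y = plate normal. Knuckle 34 mm long, 30 mm outside, 14 mm hole, axis at z = 15 mm; neck 34 mm wide; plate z = 42 to 122 mm, 70 wide, 8 thick: pinch it along y at mid-width, fingertips above z = 80 mm. A half turn looks the same.
- leaf_bore (a point): Middle of the loose leaf's knuckle, on the hole axis (x axis), 15 mm above the leaf's origin.
- rack: Fixed rack, wooden base 100 (x) x 235 (y) x 12 mm; origin at the centre of its underside. Three slots 70 mm apart along y (-70, 0, 70), order of pieces varies. Each holds a plate by its two side edges between steel fins (|x| 24 to 44 mm, top 88 mm up); pieces stand on the base at z = 12 mm and come free when drawn straight up 80 mm.
- twin_leaf: Another loose leaf in the rack, same steel plate but with TWO short knuckles at the ends of its lower edge and a gap in the middle. Not wanted.
- blank: Plain steel plate in the rack, 70 x 8 x 95 mm, no knuckle. Not wanted.
- pin: Steel hinge pin, 10 mm thick, 120 mm long with a bent end, lying on the fixture's base beside the knuckles (its top 10 mm above the base). Bystander.
- hammer: Hammer lying at the back of the bench. Bystander.
- file: Flat file with wooden handle, about 270 mm long, 22 mm high, lying between rack and fixture. Bystander.
- bin: Small open blue bin, 100 x 80 x 45 mm, beyond the file. Bystander.
- wrench: Wrench lying at the back of the bench. Bystander.
There are look-alikes about, which are no part of the job. What is shaped like the leaf but turquoise is not meant.

How it is judged:
By the outcome, as a careful person would: the job done as asked, in the order asked, and still so for the second after the job is handed in, while the arm keeps its last pose, push and grip.
It also fails if it takes over 64 s, if anything falls off the work surface, if the arm or the gripper's body presses on something with over 40 N, if the wrist force passes 120 N, or if a joint passes its speed limit or range.

## Robot

A 6-joint arm with a two-finger parallel gripper is mounted at the origin on the work surface. World frame = base frame: x ahead of the robot, y to its left, z up, the work surface at z = 0. Lengths are in m, angles in rad, forces in N, time in s.
With the tool pointing down it reaches from about 0.35 to 1 m from the base axis. Payload 7.1 kg.
Tool frame: the origin (TCP) lies at the very end of the fingers, on their centre line; the grasp point (between the pads) lies 19 mm behind it; z points along the fingers, y is the line along which they close (so a half turn about z gives the same grasp; the last joint's range is limited). The gripper opens to 85 mm and grips with 20 to 120 N. Pads are 22 mm wide; open, the fingers measure 114 mm over their backs; the gripper's body (76 mm by 85 mm) begins 54 mm behind the grasp point. The pads swing forward as they close: fully open they stand 13 mm farther back than shut.
Start: joints at [-1.229, 0.423, 1.63, -0, 1.089, -0.019], TCP at [0.221, -0.585, 0.231] pointing down, gripper open.
Joint ranges: [-3, 3], [-0.9, 2.11], [0.09, 2.58], [-1.31, 4.45], [0.11, 2.69], [-2.54, 2.54]. Speed limits (rad/s): [2.39, 2.39, 3.01, 3.14, 3.14, 3.14].

## Interface

Orientations are given as a unit quaternion [w, x, y, z].
In Python, from station import state, camera, camera_model, close_job gives the robot as it stands. The module is installed in compiled form; this text tells all that it offers.
- The arm moves only by the tool drive_tool, never from a script. Its argument "commands" is a list of rows, each a list of 4 numbers: the shift along the tool's x, y, z in units of 50 mm (1.0 is 50 mm), then the turn about the tool's z in rad. In form: [[x, y, z, twist], ...]. A call has 1 to 5 rows; each row is the pose to reach, as a shift and turn from the pose commanded when the call began, along the tool's axes at that moment; what a row does not reach only later rows make up. A row lasts 1/8 s, in which the tool goes at most 62.5 mm and 10.7 degrees, less where a joint would pass 70% of its speed; a pose out of reach is approached as far as the arm can. A call with a gripper value outside its range is refused whole. "gripper" is the closure in counts, from 0 (fully open) to 255 (shut), set as the call begins (left out, the last holds). The fingers move at their own pace and stop on an object; "grip_force" is the grip in N (left out, the last holds). Time passes only in rows, so rows that repeat a pose let the fingers close. It gives the time, the measured TCP pose, the force, the opening and the grip force at its end, in the units of the state.
- state(): the state, without advancing time (a new reading comes with each control period).
- camera(name): name is "side" or "top" or "wrist"; returns the picture (420x560x3 uint8, red, green, blue); there is no depth.
- camera_model(name): a dict with "mtx" (3x3 intrinsics, pixels), "rvec" (rotation vector, rad) and "tvec" (3), from world to camera coordinates, as OpenCV has them. Camera axes: x right, y down, z forward; pixel columns grow to the right and rows downward; lengths in m; the calibration is good to about 2 mm. The wrist camera is an equidistant fisheye: a pixel r from the principal point sees the ray r / f radians off the axis. A picture is of the moment at which its call begins: read the wrist's pose just before it. camera_model takes no time and is no camera call; for the wrist camera it gives the pose at the moment of the call.
- close_job(): hands the job in; it is judged then, once.
The state is a dict: "t": time; "qpos": joint angles; "qvel": joint speeds; "joint_efforts": joint torques, N m; "position": TCP position; "tcp_rot": TCP orientation; "force": force on the tool from outside, world axes, zero at the start; "wrist_torque": the same for the moment, N m; "grip_width": finger opening in m; "finger_force": force on a finger pad.
Only numpy, scipy, OpenCV 4.12 (cv2) and the standard library are available. Lean on these libraries where they do the work, as an engineer would, in place of code of your own. Each camera call takes 0.05 s, during which the arm holds its last target. There are 200 camera calls.

## Working session

There is one attempt and no reset: what is moved stays moved. The work goes in short steps, Python scripts to look and compute and a tool call to move; the robot and the scene stay as the last step left them, time stands still between calls to the robot, and variables do not carry over. Pictures are saved under pics/ and viewed, at most 10 in all, crops included, and the job is handed in when it is done.

Besides the shell and the picture viewer there is one more tool, called after "Emit:" as a command line: name --pt "numbers of a row" for each row, then --argument value for the rest. drive_tool: Moves the arm, as the interface text tells. Its arguments: {"type":"object","properties":{"commands":{"type":"array","items":{"type":"array","items":{"type":"number"}}},"gripper":{"type":"number"},"grip_force":{"type":"number"}},"required":["commands"]}

```bash
mkdir -p pics; cat > h.py <<'E'
import numpy as np, cv2
from station import state,camera,camera_model
def snap(n,f):
    m=camera_model(n); im=camera(n); cv2.imwrite(f'pics/{f}.png',im[:,:,::-1]); return im,m
def ray(m,uv):
    K=np.array(m['mtx']);R=cv2.Rodrigues(np.array(m['rvec'],float))[0];t=np.array(m['tvec'],float).ravel()
    d=R.T@np.linalg.solve(K,[uv[0],uv[1],1.]); return -R.T@t,d/np.linalg.norm(d)
def onz(m,uv,z):
    c,d=ray(m,uv); return c+d*(z-c[2])/d[2]
def proj(m,P):
    return cv2.projectPoints(np.array(P,float).reshape(-1,1,3),np.array(m['rvec'],float),np.array(m['tvec'],float),np.array(m['mtx'],float),None)[0].reshape(-1,2)
E
python3 - <<'E'
from h import *
s=state();print(s['position'],s['tcp_rot'],s['grip_width'])
a,_=snap('top','t0');b,_=snap('side','s0')
for n in('top','side'):
    m=camera_model(n);print(n,np.round(ray(m,(280,210)),3).tolist(),m['mtx'])
cv2.imwrite('pics/a.png',cv2.resize(a[:,:,::-1],(800,600),interpolation=cv2.INTER_CUBIC))
cv2.imwrite('pics/b.png',cv2.resize(b[:,:,::-1],(800,600),interpolation=cv2.INTER_CUBIC))
E
```

```text
[ 0.22046236 -0.5842131   0.23050627] [-7.91789695e-04  9.83769110e-01  1.79437156e-01 -1.38252956e-04] 0.08563538888770811
top [[0.462, -0.004, 1.052], [0.179, 0.012, -0.984]] [[516.77588536   0.         279.28570736]
 [  0.         516.77588536 211.05378573]
 [  0.           0.           1.        ]]
side [[0.532, -0.567, 0.721], [0.115, 0.664, -0.738]] [[427.19134159   0.         280.75392205]
 [  0.         427.19134159 210.78290573]
 [  0.           0.           1.        ]]
```

View pics/a.png

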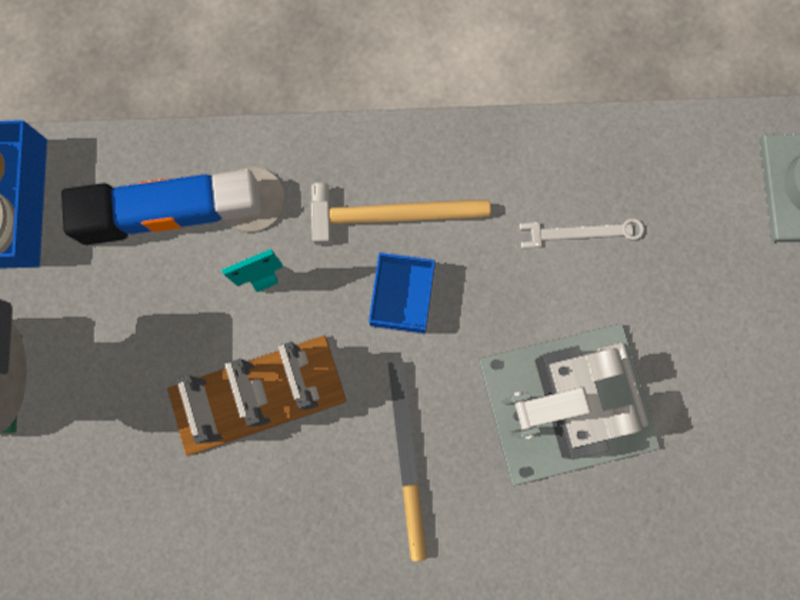

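View pics/b.png

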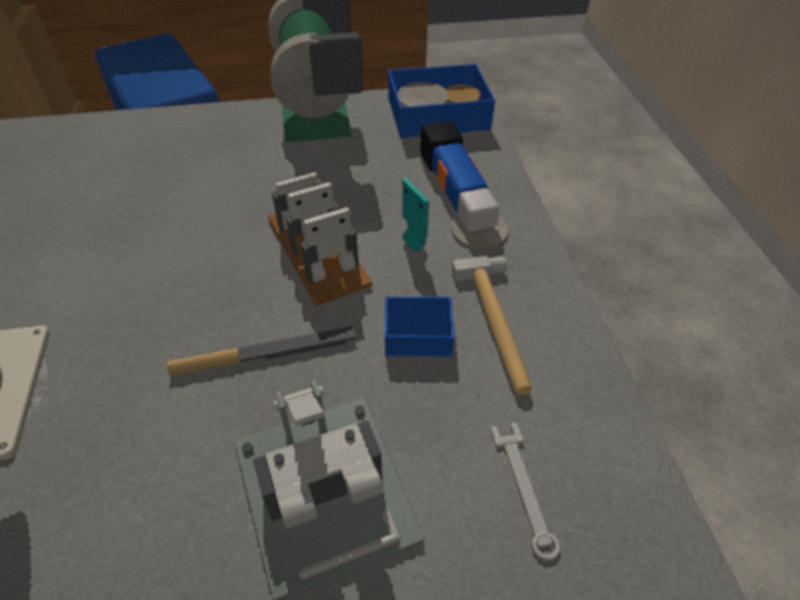

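The top view shows the rack at about (257,395), with plates at (197,408), (242,390) and (294,373). The turquoise look-alike is at (255,270), and the fixture at (570,405) has its strap raised. In the side view the front plate (330,245) has two knuckles. The middle plate (310,210) or the rear plate (297,185) could be the one I want. I'll check with a close crop.

```bash
python3 - <<'E'
from h import *
a=cv2.imread('pics/t0.png');b=cv2.imread('pics/s0.png')
r=lambda i,w,h:cv2.resize(i,(w,h),interpolation=cv2.INTER_CUBIC)
c=np.hstack([r(a[230:325,110:250],400*1,271),r(b[115:215,180:265],340,400)[:271] if 0 else r(b[110:220,180:270],400,271)])
d=r(a[220:345,330:480],400,329); e=r(b[265:420,150:300],400,329)
cv2.imwrite('pics/c.png',np.vstack([c,np.hstack([d,e])]))
for n in('top','side'):
    m=camera_model(n)
    print(n,np.round(proj(m,[[.5,0,0],[.6,0,0],[.5,-.1,0]]),0).tolist())
E
```

```text
top [[287.0, 285.0], [286.0, 236.0], [337.0, 283.0]]
side [[219.0, 246.0], [266.0, 240.0], [223.0, 286.0]]
```

View pics/c.png

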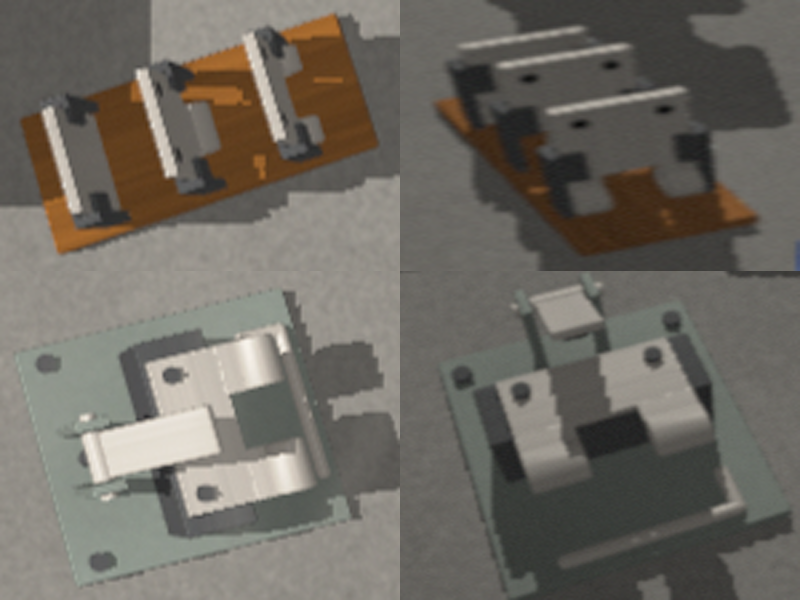

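The crop settles it. The rear plate has no knuckle, so it is the blank. The middle plate has one central knuckle at crop (203,130), so it is the leaf I want. The front plate is the twin leaf. Next I'll fit the poses.

```bash
cat > fit.py <<'E'
from h import *
from scipy.optimize import least_squares
T=camera_model('top');S=camera_model('side')
def W(p,P):
    P=np.array(P,float);c,s=np.cos(p[2]),np.sin(p[2])
    return np.c_[p[0]+c*P[:,0]-s*P[:,1],p[1]+s*P[:,0]+c*P[:,1],P[:,2]]
def fit(x0,obs):
    f=lambda p:np.concatenate([(proj(m,W(p,[P]))[0]-uv) for m,P,uv in obs])
    r=least_squares(f,x0,loss='soft_l1');return r.x,f(r.x).reshape(-1,2)
E
python3 - <<'E'
from fit import *
d=lambda u,v:(330+u*.375-.3,220+(v-271)*.38-.3); e=lambda u,v:(150+(u-400)*.375-.3,265+(v-271)*.471-.3)
c=lambda u,v:(110+u*.35-.3,230+v*.3506-.3); g=lambda u,v:(180+(u-400)*.225-.4,110+v*.406-.3)
X,Y,z=.09,.105,.012
F=[(T,(X,Y,z),d(15,352)),(T,(X,-Y,z),d(283,290)),(T,(-X,Y,z),d(80,585)),(T,(-X,-Y,z),d(348,518)),
(S,(-X,Y,z),e(442,370)),(S,(X,Y,z),e(682,303)),(S,(X,-Y,z),e(790,512))]
p,r=fit([.45,-.3,.2],F);print('fix',p.round(4),r.round(1).tolist())
X,Y=.05,.1175
R=[(T,(X,Y,z),c(20,120)),(T,(X,-Y,z),c(340,13)),(T,(-X,-Y,z),c(379,147)),(T,(-X,Y,z),c(60,253)),
(S,(-X,Y,z),g(435,103)),(S,(-X,-Y,z),g(585,253)),(S,(X,-Y,z),g(758,217))]
q,r=fit([.45,.2,.2],R);print('rack',q.round(4),r.round(1).tolist())
k=3
def dr(im,m,pts,col,box):
    for a,b in pts:
        u=proj(m,[a,b]);u=(u-[box[0],box[1]]+.5)*k;cv2.line(im,tuple(map(int,u[0])),tuple(map(int,u[1])),col,1)
def fx(l): 
    w=W(p,[x for s in l for x in s]);return w.reshape(-1,2,3)
def rk(l):
    w=W(q,[x for s in l for x in s]);return w.reshape(-1,2,3)
FL=[((20*s/1e3,-.065,.085),(20*s/1e3,-.035,.085)) for s in(-1,1)]+[((-.055,-.05,.1),(.055,-.05,.1)),((-.055,-.024,.089),(.055,-.024,.089)),((.07,-.02,.081),(.07,.03,.081)),((-.07,-.02,.081),(-.07,.03,.081))]
RL=[((-.035,y,.134),(.035,y,.134)) for y in(.0,-.07)]+[((-.017,-.015,.027),(.017,-.015,.027))]
out=[]
for n,m,f,bf,br in(('top',T,'t0',(335,220),(115,228)),('side',S,'s0',(160,270),(170,115))):
    im=cv2.imread(f'pics/{f}.png')
    for b,L in((bf,fx(FL)),(br,rk(RL))):
        i=im[b[1]:b[1]+98,b[0]:b[0]+130] if b is br else im[b[1]:b[1]+100,b[0]:b[0]+130]
        i=cv2.resize(i[:98],None,fx=k,fy=k,interpolation=cv2.INTER_CUBIC);dr(i,m,L,(0,0,255),b);out.append(i)
cv2.imwrite('pics/ov.png',np.vstack([np.hstack(out[:2]),np.hstack(out[2:])]))
s=state();Rt=__import__('scipy.spatial.transform',fromlist=['Rotation']).Rotation.from_quat(s['tcp_rot'],scalar_first=True).as_matrix();print(Rt.round(4).tolist())
for nm,pp,P in(('pad',p,(0,-.003,.103)),('bore',p,(0,-.05,.085)),('leaf',q,(0,0,.134))):print(nm,W(pp,[P]).round(4))
E
```

```text
fix [ 0.4988 -0.2213  0.2088] [[0.3, -0.0], [0.5, -1.1], [-0.5, 0.8], [2.6, 0.5], [-1.5, -3.1], [0.2, -1.5], [1.8, 0.1]]
rack [0.5233 0.2141 0.2937] [[0.6, -0.7], [-0.4, -0.2], [1.0, -0.1], [-0.2, 0.7], [-0.3, -0.7], [-1.1, -0.6], [0.7, -0.2]]
[[0.9356, 0.353, -0.0005], [0.353, -0.9356, 0.0013], [0.0, -0.0014, -1.0]]
pad [[ 0.4994 -0.2243  0.103 ]]
bore [[ 0.5092 -0.2703  0.085 ]]
leaf [[0.5233 0.2141 0.134 ]]
```

View pics/ov.png

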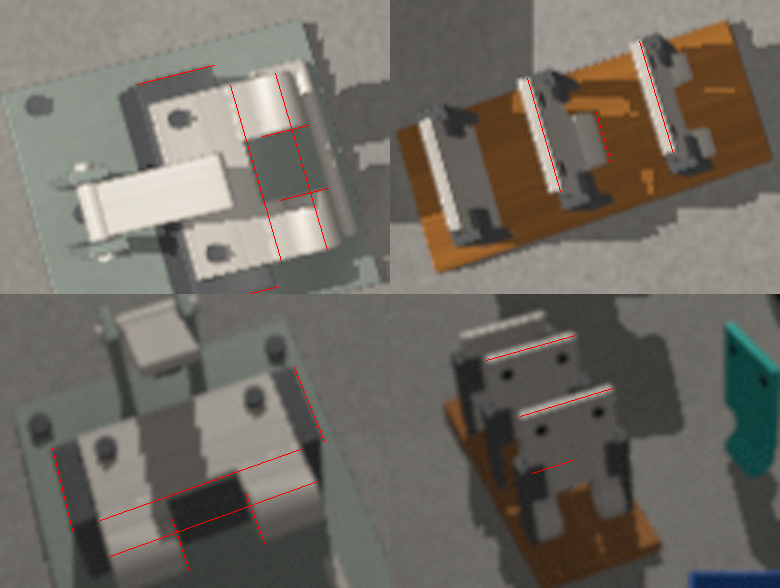

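```bash
cat > go.py <<'E'
from fit import *
from scipy.spatial.transform import Rotation as Ro
FIX=[.4988,-.2213,.2088];RACK=[.5233,.2141,.2937]
def rel(P,yaw):
    s=state();R=Ro.from_quat(s['tcp_rot'],scalar_first=True).as_matrix()
    d=R.T@(np.array(P)-s['position'])/.05
    tw=(np.arctan2(R[1,0],R[0,0])-yaw+np.pi/2)%np.pi-np.pi/2
    print('d',d.round(3).tolist(),'tw',round(tw,4),'t',round(s['t'],2),'pos',s['position'].round(4).tolist(),'F',np.round(s['force'],1).tolist())
E
python3 -c "
from go import *
for P in [(0,.018,.2),(0,.006,.104)]: rel(W(FIX,[P])[0],FIX[2])"
```

```text
d [7.825, -5.182, 0.62] tw 0.152 t 0.1 pos [0.2205, -0.5843, 0.2306] F [-0.1, 0.4, -0.0]
d [7.789, -4.942, 2.539] tw 0.152 t 0.1 pos [0.2205, -0.5843, 0.2306] F [-0.1, 0.4, -0.0]
```

Emit:
drive_tool --pt "0.8 -0.5 0 0.05" --pt "1.6 -1.05 0 0.1" --pt "2.4 -1.6 0 0.152" --pt "3.2 -2.1 0 0.152" --pt "4.0 -2.65 0 0.152" --gripper 255

```text
t: 0.72
position: [0.3616, -0.3888, 0.2311]
tcp_rot: [-0.0, 0.995, 0.104, -0.0]
force: [-0.1, -0.1, -0.1]
grip_width: 0.0006
finger_force: 0.0
```

```bash
python3 -c "
from go import *
for P in [(0,.018,.2),(0,.006,.104)]: rel(W(FIX,[P])[0],FIX[2])"
```

```text
d [3.377, -3.069, 0.623] tw -0.0003 t 0.72 pos [0.3616, -0.3888, 0.2311] F [-0.1, -0.1, -0.1]
d [3.378, -2.828, 2.543] tw -0.0003 t 0.72 pos [0.3616, -0.3888, 0.2311] F [-0.1, -0.1, -0.1]
```

Emit:
drive_tool --pt "0.8 -0.7 0 0" --pt "1.6 -1.5 0 0" --pt "2.5 -2.3 0 0" --pt "3.2 -2.9 0.2 0" --pt "3.37 -3.06 0.62 0"

```text
t: 1.35
position: [0.4961, -0.2035, 0.2006]
tcp_rot: [0.0, 0.994, 0.106, 0.001]
force: [-0.2, -0.8, 0.4]
grip_width: -0.0001
finger_force: 0.0
```

Emit:
drive_tool --pt "0 0 0 0" --pt "0 0 0 0"

```text
t: 1.6
position: [0.4939, -0.206, 0.2006]
tcp_rot: [0.0, 0.995, 0.104, -0.0]
force: [0.4, 0.1, 0.9]
grip_width: 0.0001
finger_force: 0.0
```

```bash
python3 -c "
from go import *
for P in [(0,.018,.2),(0,.006,.104)]: rel(W(FIX,[P])[0],FIX[2])
im,m=snap('wrist','w0'); s,_=snap('side','s1')
cv2.imwrite('pics/d.png',np.hstack([cv2.resize(im[:,:,::-1],(400,300)),cv2.resize(s[240:390,130:330,::-1],(400,300))]));print(m)"
```

```text
d [0.033, -0.041, 0.012] tw -0.0003 t 1.6 pos [0.4939, -0.206, 0.2006] F [0.4, 0.1, 0.9]
d [0.033, 0.199, 1.932] tw -0.0003 t 1.6 pos [0.4939, -0.206, 0.2006] F [0.4, 0.1, 0.9]
{'mtx': array([[325.1922621 ,   0.        , 278.92088583],
       [  0.        , 325.1922621 , 208.15934241],
       [  0.        ,   0.        ,   1.        ]]), 'rvec': array([-2.25645813,  1.82948313,  0.26829796]), 'tvec': array([-0.30367861,  0.39428859,  0.4755734 ])}
```

View pics/d.png

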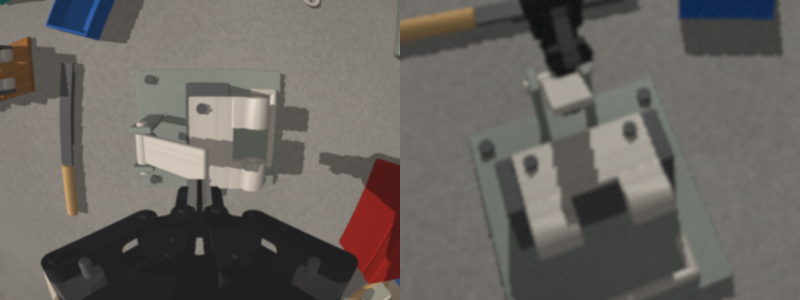

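Emit:
drive_tool --pt "0.03 -0.03 0.25 0" --pt "0.03 0.0 0.5 0" --pt "0.03 0.03 0.75 0" --pt "0.03 0.07 1.0 0" --pt "0.03 0.1 1.2 0"

```text
t: 2.33
position: [0.4975, -0.211, 0.1401]
tcp_rot: [0.001, 0.995, 0.104, 0.001]
force: [0.1, -0.8, 5.8]
grip_width: -0.0
finger_force: 2.5
```

Emit:
drive_tool --pt "0 0.02 0.15 0" --pt "0 0.05 0.3 0" --pt "0 0.07 0.45 0" --pt "0 0.09 0.6 0" --pt "0 0.1 0.66 0"

```text
t: 2.95
position: [0.4968, -0.2146, 0.1062]
tcp_rot: [-0.001, 0.995, 0.104, -0.001]
force: [-0.4, -0.3, 0.1]
grip_width: 0.0
finger_force: 0.0
```

Emit:
drive_tool --pt "0 0 0.03 0" --pt "0 0 0.06 0"

```text
t: 3.2
position: [0.4976, -0.2149, 0.1042]
tcp_rot: [-0.0, 0.995, 0.104, -0.0]
force: [-0.4, -0.2, -0.8]
grip_width: -0.0003
finger_force: 0.0
```

Emit:
drive_tool --pt "0 0 -0.6 0" --pt "0 0 -1.4 0" --pt "0 0 -2.2 0" --pt "0 -0.8 -2.6 0" --pt "0 -1.8 -2.6 0" --gripper 0

```text
t: 3.82
position: [0.4801, -0.1269, 0.2364]
tcp_rot: [0.001, 0.995, 0.103, 0.002]
force: [-0.0, 0.4, -0.4]
grip_width: 0.0853
finger_force: 0.0
```

Emit:
drive_tool --pt "0 -0.5 0 0" --pt "0 -0.5 0 0" --pt "0 -0.5 0 0"

```text
t: 4.2
position: [0.4742, -0.103, 0.2345]
tcp_rot: [0.0, 0.995, 0.104, 0.0]
force: [0.2, 0.3, -0.3]
grip_width: 0.0854
finger_force: 0.0
```

```bash
python3 -c "
from go import *
im,m=snap('wrist','w1'); np.save('w1.npy',m,allow_pickle=True); s,_=snap('side','s1')
cv2.imwrite('pics/e.png',np.hstack([cv2.resize(im[60:300,160:480,::-1],None,fx=1.25,fy=1.25,interpolation=2),cv2.resize(s[240:390,130:330,::-1],(400,300))]))
rel([*W(RACK,[(0,0,0)])[0][:2],.24],RACK[2])
rel([*W(RACK,[(0,0,0)])[0][:2],.105],RACK[2])"
```

```text
d [2.272, -6.01, -0.114] tw -0.0858 t 4.3 pos [0.4742, -0.1034, 0.2343] F [0.0, -0.2, -0.4]
d [2.271, -6.011, 2.586] tw -0.0858 t 4.3 pos [0.4742, -0.1034, 0.2343] F [0.0, -0.2, -0.4]
```

View pics/e.png

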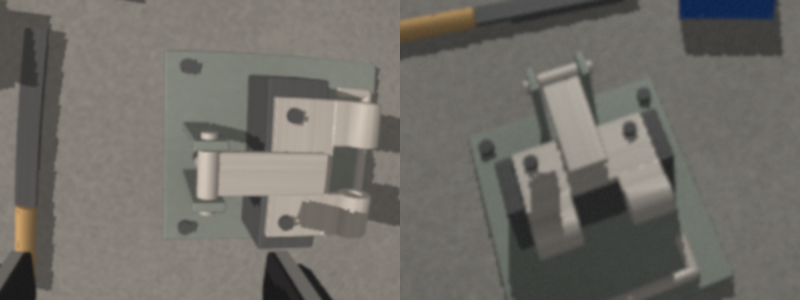

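The strap is shut. It lies flat, with its free end at e.png (329,153)-(329,195) in the wrist half and (566,178)-(607,160) in the side half. I'll move to the rack and refine the fixture pose from these points.

Emit:
drive_tool --pt "0.4 -1.1 0 0" --pt "0.8 -2.2 0 0" --pt "1.2 -3.3 0 -0.03" --pt "1.6 -4.3 0 -0.06" --pt "1.9 -5.1 0 -0.086"

```text
t: 4.92
position: [0.5147, 0.168, 0.2342]
tcp_rot: [0.0, 0.989, 0.147, 0.0]
force: [0.5, -0.0, -0.2]
grip_width: 0.0852
finger_force: 0.0
```

Emit:
drive_tool --pt "0.34 -0.8 0 0" --pt "0.34 -0.8 0 0" --pt "0.34 -0.8 0 0"

```text
t: 5.3
position: [0.5186, 0.209, 0.2339]
tcp_rot: [0.0, 0.989, 0.147, -0.0]
force: [-0.9, -0.5, -0.4]
grip_width: 0.0855
finger_force: 0.0
```

```bash
cat > fx.py <<'E'
from go import *
m=np.load('w1.npy',allow_pickle=True).item()
def pf(m,P): return cv2.fisheye.projectPoints(np.array(P,float).reshape(-1,1,3),np.array(m['rvec'],float),np.array(m['tvec'],float),np.array(m['mtx'],float),np.zeros(4))[0].reshape(-1,2)
E
python3 - <<'E'
from fx import *
import fit
w=lambda u,v:(160+u/1.25-.1,60+v/1.25-.1); s2=lambda u,v:(130+(u-400)/2-.25,240+v/2-.25)
d=lambda u,v:(330+u*.375-.3,220+(v-271)*.38-.3)
X,Y,z=.09,.105,.012
O=[('w',(X,Y,z),w(165,51)),('w',(X,-Y,z),w(377,67)),('w',(-X,Y,z),w(165,238)),('w',(.016,-.014,.103),w(329,153)),('w',(-.016,-.014,.103),w(329,195)),
('s',(-.016,-.014,.103),s2(566,178)),('s',(.016,-.014,.103),s2(607,160)),('s',(-X,Y,z),s2(470,135)),('s',(X,Y,z),s2(651,79)),
('t',(X,Y,z),d(15,352)),('t',(X,-Y,z),d(283,290)),('t',(-X,Y,z),d(80,585))]
def f(p,sel='wst'):
    return np.concatenate([((pf(m,W(p,[P]))if c=='w'else proj(S if c=='s' else T,W(p,[P])))[0]-uv) for c,P,uv in O if c in sel])
for sel in('w','s','t','wst'):
    r=least_squares(f,FIX,args=(sel,),loss='soft_l1');print(sel,r.x.round(4),W(r.x,[(0,-.05,.085)]).round(4),f(r.x,sel).round(1))
rel([*W(RACK,[(0,0,0)])[0][:2],.105],RACK[2])
im,mm=snap('wrist','w2');
e=[W(RACK,[(x,y,.134)])[0] for y in(-.004,.004) for x in(-.035,.035)]
im=im[:,:,::-1].copy()
for u in pf(mm,e):cv2.circle(im,tuple(map(int,u.round())),1,(0,0,255),-1)
u=pf(mm,e).mean(0).astype(int);print(u)
cv2.imwrite('pics/f.png',cv2.resize(im[max(u[1]-75,0):u[1]+75,max(u[0]-100,0):u[0]+100],None,fx=4,fy=4,interpolation=2))
E
```

```text
w [ 0.4989 -0.2207  0.214 ] [[ 0.5095 -0.2696  0.085 ]] [ 0.4 -0.9  0.  -3.3 -0.2  1.1  1.4  0.7 -2.2  0.2]
s [ 0.4968 -0.2221  0.1882] [[ 0.5062 -0.2712  0.085 ]] [ 0.5 -1.6 -0.3  1.  -1.   0.2  0.8 -0.1]
t [ 0.4988 -0.2211  0.2092] [[ 0.5092 -0.27    0.085 ]] [ 0.2  0.   0.4 -1.1 -0.6  0.9]
wst [ 0.4984 -0.221   0.2082] [[ 0.5087 -0.2699  0.085 ]] [ 1.  -1.   0.4 -2.3 -0.5  1.1  1.6  1.3 -2.3  0.8  1.7 -2.2  0.7 -0.
 -1.   0.8  0.2 -1.1  0.2  0.1  0.4 -0.8 -0.7  1. ]
d [0.122, -0.072, 2.577] tw 0.0007 t 5.3 pos [0.5186, 0.209, 0.2339] F [-0.9, -0.5, -0.4]
[274 200]
```

View pics/f.png

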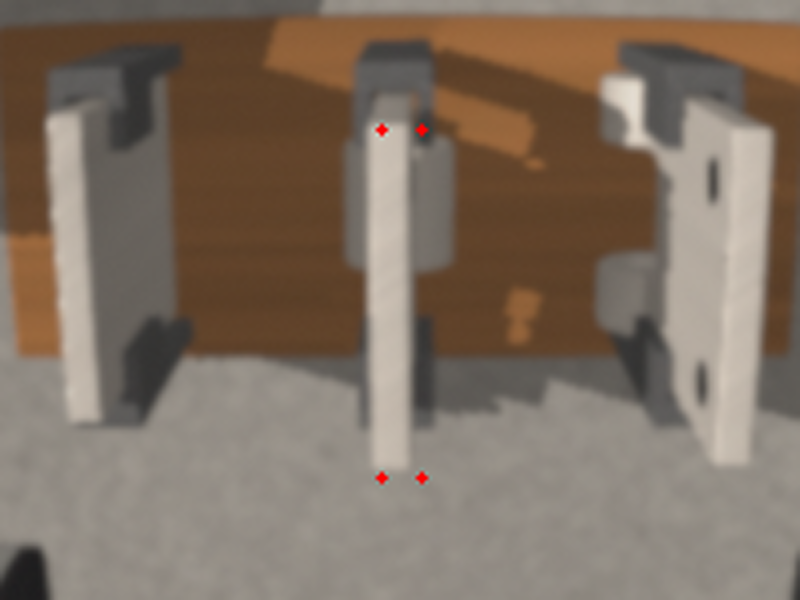

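The plate's top face spans columns 370-410 and rows 122-468, against a prediction of 382-421 and 129-477. So the leaf sits 2.3 mm to rack +y and 1.6 mm to +x, and I'll correct for that.

Emit:
drive_tool --pt "0.154 -0.118 0.4 0" --pt "0.154 -0.118 1.0 0" --pt "0.154 -0.118 1.6 0" --pt "0.154 -0.118 2.2 0" --pt "0.154 -0.118 2.64 0"

```text
t: 5.98
position: [0.5235, 0.2168, 0.0997]
tcp_rot: [0.0, 0.989, 0.146, -0.001]
force: [-0.2, -0.2, 0.2]
grip_width: 0.0856
finger_force: 0.0
```

Emit:
drive_tool --pt "0 0 0 0" --pt "0 0 0 0" --pt "0 0 0 0"

```text
t: 6.35
position: [0.525, 0.2179, 0.1032]
tcp_rot: [-0.0, 0.989, 0.147, 0.001]
force: [-0.4, -0.3, 0.2]
grip_width: 0.0853
finger_force: 0.0
```

```bash
python3 -c "
from go import *
rel([.5242,.2168,.102],RACK[2])"
```

```text
d [-0.021, 0.016, 0.025] tw 0.0008 t 6.35 pos [0.525, 0.2179, 0.1032] F [-0.4, -0.3, 0.2]
```

Emit:
drive_tool --pt "0 0.016 0 0" --pt "0 0.016 0 0" --pt "0 0.016 0 0" --pt "0 0.016 0 0" --pt "0 0.016 0 0" --gripper 255 --grip_force 70

```text
t: 6.98
position: [0.5247, 0.2171, 0.1025]
tcp_rot: [-0.0, 0.989, 0.147, 0.0]
force: [0.2, -0.0, 2.0]
grip_width: 0.0066
finger_force: 68.7
```

Emit:
drive_tool --pt "0 0 0 0" --pt "0 0 -0.1 0" --pt "0 0 -0.2 0" --pt "0 0 -0.4 0" --pt "0 0 -0.6 0"

```text
t: 7.6
position: [0.5244, 0.2169, 0.133]
tcp_rot: [-0.0, 0.989, 0.147, -0.0]
force: [0.2, -0.3, -3.9]
grip_width: 0.007
finger_force: 68.0
```

Emit:
drive_tool --pt "0 0 -0.3 0" --pt "0 0 -0.7 0" --pt "0 0 -1.2 0" --pt "0 0 -1.7 0" --pt "0 0 -2.1 0"

```text
t: 8.22
position: [0.5246, 0.217, 0.2394]
tcp_rot: [-0.0, 0.989, 0.147, 0.001]
force: [-0.4, -0.1, -4.5]
grip_width: 0.0069
finger_force: 68.1
```

Emit:
drive_tool --pt "0 0.5 0 0.03" --pt "-0.1 1.2 0 0.06" --pt "-0.2 2.1 0 0.086" --pt "-0.3 3.0 0 0.086" --pt "-0.4 3.9 0 0.086"

```text
t: 8.85
position: [0.5621, 0.0232, 0.2384]
tcp_rot: [0.0, 0.995, 0.104, 0.0]
force: [0.3, 0.8, -4.6]
grip_width: 0.0074
finger_force: 68.4
```

```bash
python3 -c "
from go import *
rel([.5087,-.2699,.235],.2088)"
```

```text
d [-2.261, 5.512, 0.066] tw 0.0002 t 8.85 pos [0.5621, 0.0232, 0.2384] F [0.3, 0.8, -4.6]
```

Emit:
drive_tool --pt "-0.4 1.0 0 0" --pt "-0.8 2.0 0 0" --pt "-1.2 3.0 0 0" --pt "-1.6 4.0 0 0" --pt "-2.0 4.9 0 0"

```text
t: 9.48
position: [0.5144, -0.2377, 0.2384]
tcp_rot: [0.0, 0.995, 0.104, 0.0]
force: [0.6, 0.6, -4.3]
grip_width: 0.0073
finger_force: 68.5
```

Emit:
drive_tool --pt "-0.2 0.5 0 0" --pt "-0.2 0.5 0 0" --pt "-0.2 0.5 0 0" --pt "-0.2 0.5 0 0"

```text
t: 9.98
position: [0.5105, -0.2614, 0.2376]
tcp_rot: [-0.0, 0.994, 0.105, 0.0]
force: [-0.2, 0.8, -4.8]
grip_width: 0.0066
finger_force: 68.9
```

```bash
python3 - <<'E'
from fx import *
rel([.5087,-.2699,.235],.2088)
p=state()['position'];z=p[2]-.1025+.012
a,_=snap('top','t3');b,_=snap('side','s3');c,mm=snap('wrist','w3')
print(mm['mtx'][0,2])
L=[*p[:2],.2088]
pts={'k':[(x,0,z+.015) for x in(-.017,.017)],'pl':[(x,0,z+h) for h in(.042,.122) for x in(-.035,.035)]}
B=[(x,-.05,.085) for x in(-.02,.02,-.055,.055)]
out=[]
for im,f in((b,lambda P:proj(S,P)),(c,lambda P:pf(mm,P))):
    im=im[:,:,::-1].copy();u0=f(W(FIX,[(0,-.04,.12)]))[0].astype(int);x0,y0=max(u0[0]-50,0),max(u0[1]-75,0)
    i=cv2.resize(im[y0:y0+150,x0:x0+100],None,fx=4,fy=4,interpolation=2)
    for P,col in((W(L,pts['k']+pts['pl']),(0,0,255)),(W([.4984,-.221,.2082],B),(0,255,0))):
        for u in f(P):cv2.circle(i,tuple(int(v) for v in ((u-[x0,y0]+.5)*4)),2,col,-1)
    out.append(i);print(x0,y0)
cv2.imwrite('pics/g.png',np.hstack(out))
E
```

```text
d [-0.07, 0.159, 0.051] tw 0.0011 t 9.97 pos [0.5105, -0.2614, 0.2376] F [-0.2, 0.8, -4.8]
278.9208858263858
178 257
226 131
```

View pics/g.png

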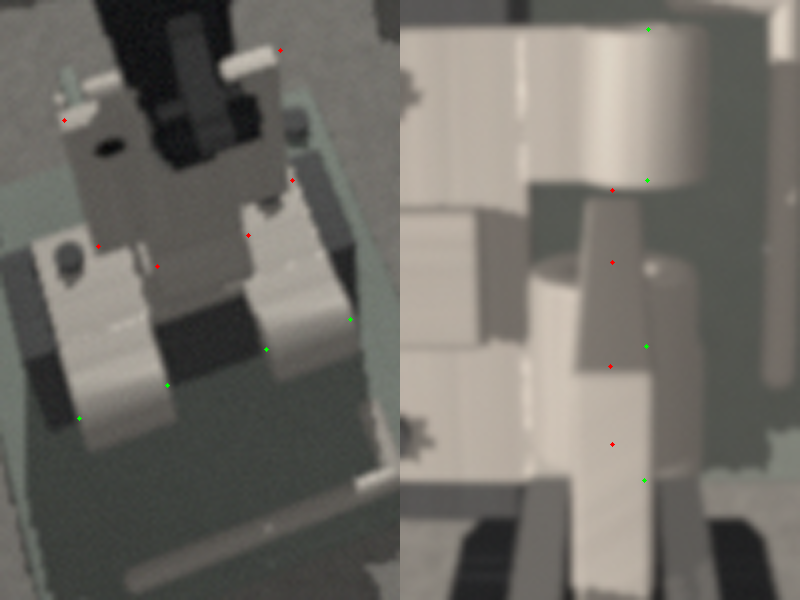

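The leaf is held upright between the fingers, with its knuckle at about (617,370) in the wrist half. Predicted and actual plate corners agree within about 1 mm: (613,371) against (610,366). Next I'll fit the jamb from this close view: strap end corners (477,208) and (477,345), leaf notch (528,183), and knuckle silhouettes.

```bash
python3 - <<'E'
from fx import *
mm=camera_model('wrist')
q=lambda u,v:np.array((226+(u-400)/4-.5,131+v/4-.5)); s=lambda u,v:np.array((178+u/4-.5,257+v/4-.5))
p=state()['position'];z=p[2]-.1025+.012;print(p)
J=[((.016,-.014,.103),q(477,208)),((-.016,-.014,.103),q(477,345)),((.02,-.024,.089),q(528,183)),((-.055,-.024,.089),q(527,481)),((.055,-.024,.089),q(525,28))]
f=lambda x:np.concatenate([pf(mm,W(x,[P]))[0]-uv for P,uv in J])
r=least_squares(f,FIX);print('jamb wrist',r.x.round(4),W(r.x,[(0,-.05,.085)]).round(4),(f(r.x)*4).round(0))
# leaf: x,y,yaw, dz ; wrist
Lf=[((.035,.004,.122),q(574,370)),((.035,-.004,.122),q(652,372)),((.035,.004,.042),q(586,200)),((.035,-.004,.042),q(640,200))]
def g(x): return np.concatenate([pf(mm,W(x,[(P[0],P[1],P[2]+z)]))[0]-uv for P,uv in Lf])
for yaw in(.2082,):
    r=least_squares(lambda x:g([*x,yaw]),p[:2]);print('leaf wrist',r.x.round(4),(g([*r.x,yaw])*4).round(0))
# side: jamb gap edges, tubes' top ends ; leaf plate corners
# crests of tube near gap: (165,385)/(265,349) predicted axis; print predicted silhouettes
for x in(-.055,-.02,.02,.055):
    c=proj(S,W([.4984,-.221,.2082],[(x,-.05+.015*np.cos(a),.085+.015*np.sin(a)) for a in np.linspace(0,2*np.pi,9)[:-1]]))
    print(x,((c-[178,257]+.5)*4).round(0).astype(int).tolist())
E
```

```text
[ 0.51054395 -0.26160779  0.23740735]
jamb wrist [ 0.4994 -0.2188  0.1923] [[ 0.509  -0.2679  0.085 ]] [-1.  1.  1.  3. -2. -4. -0.  2.  2. -2.]
leaf wrist [ 0.5098 -0.2619] [-6.  4.  5.  2.  1. -4.  0. -4.]
-0.055 [[70, 383], [68, 381], [74, 402], [82, 432], [89, 454], [90, 455], [84, 434], [76, 405]]
-0.02 [[157, 351], [158, 349], [164, 369], [173, 399], [179, 421], [178, 422], [172, 402], [163, 373]]
0.02 [[255, 316], [257, 314], [264, 333], [274, 362], [279, 384], [277, 386], [269, 366], [260, 338]]
0.055 [[338, 287], [341, 284], [350, 302], [359, 331], [364, 353], [360, 355], [351, 336], [342, 308]]
```

Emit:
drive_tool --pt "-0.05 0.13 0.2 0.008" --pt "-0.05 0.13 0.45 0.008" --pt "-0.05 0.13 0.7 0.008" --pt "-0.05 0.13 0.84 0.008" --pt "-0.05 0.13 0.84 0.008"

```text
t: 10.75
position: [0.5088, -0.269, 0.1944]
tcp_rot: [-0.0, 0.995, 0.1, -0.001]
force: [0.6, -0.6, -3.7]
grip_width: 0.0068
finger_force: 68.8
```

Emit:
drive_tool --pt "0 0 0 0" --pt "0 0 0 0"

```text
t: 11.0
position: [0.5095, -0.2694, 0.1958]
tcp_rot: [0.0, 0.995, 0.1, 0.0]
force: [-0.0, 0.1, -3.7]
grip_width: 0.0067
finger_force: 68.8
```

```bash
python3 - <<'E'
from fx import *
print({k:np.round(v,4) for k,v in state().items() if k in('position','force')})
b,_=snap('side','s4');c,mm=snap('wrist','w4');snap('top','t4');np.save('w4.npy',mm,allow_pickle=True)
out=[]
for im,f,h in((b,lambda P:proj(S,P),0),(c,lambda P:pf(mm,P),0)):
    u0=f(W(FIX,[(0,-.05,.11)]))[0].astype(int);x0,y0=max(u0[0]-50,0),max(u0[1]-75,0);print(x0,y0)
    out.append(cv2.resize(im[y0:y0+150,x0:x0+100,::-1],None,fx=4,fy=4,interpolation=2))
cv2.imwrite('pics/i.png',np.hstack(out))
E
```

```text
{'position': array([ 0.5095, -0.2694,  0.1958]), 'force': array([-0.0153,  0.118 , -3.6611])}
180 266
229 140
```

View pics/i.png

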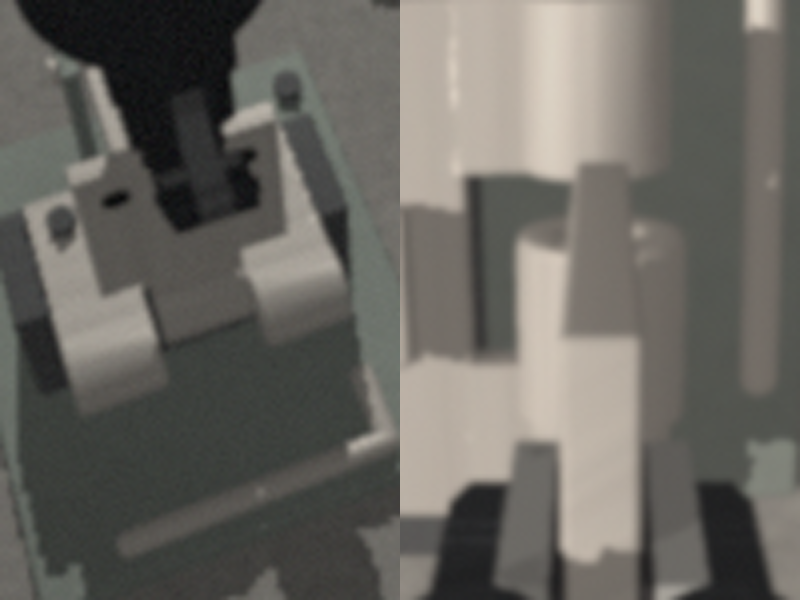

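```bash
python3 - <<'E'
from fx import *
m=np.load('w4.npy',allow_pickle=True).item();p=state()['position']
q=lambda u,v:np.array((229+(u-400)/4-.5,140+v/4-.5)); s=lambda u,v:np.array((180+u/4-.5,266+v/4-.5))
A=np.linspace(0,2*np.pi,361)
def circ(x,y,z):return [(x,y+.015*np.cos(a),z+.015*np.sin(a)) for a in A]
def low(x,pose,y,z): # lowest pt of end ring in side view
    u=proj(S,W(pose,circ(x,y,z)));return u[np.argmax(u[:,1])]
def sil(x,pose,y,z,sg): # wrist extreme column
    u=pf(m,W(pose,circ(x,y,z)))[:,0];return u.max() if sg>0 else u.min()
yj=.2
JS=[(-.02,s(167,382)),(.02,s(265,342)),(-.055,s(85,412)),(.055,s(350,312))]
fj=lambda x:np.concatenate([low(k,[*x,yj],-.05,.085)-uv for k,uv in JS])
r=least_squares(fj,[.498,-.221],diff_step=1e-4);bs=W([*r.x,yj],[(0,-.05,.085)])[0];print('side bore',bs.round(4),(fj(r.x)*4).round(0))
zl=p[2]-.0905+.015
LS=[(-.017,s(168,346)),(.017,s(258,318))]
fl=lambda x:np.concatenate([low(k,[*x,yj],0,zl)-uv for k,uv in LS])
r=least_squares(fl,p[:2],diff_step=1e-4);print('side leafbore',r.x.round(4),(fl(r.x)*4).round(0),'move',(bs[:2]-r.x).round(4))
def gj(x):
    P=[*x,yj];e=[pf(m,W(P,[(0,-.024,.089)]))[0][0]-q(468,0)[0],pf(m,W(P,[(0,-.014,.103)]))[0][0]-q(405,0)[0],sil(.035,P,-.05,.085,1)-q(667,0)[0],
     pf(m,W(P,[(.02,-.026,.089)]))[0][1]-q(0,177)[1],pf(m,W(P,[(-.02,-.026,.089)]))[0][1]-q(0,358)[1]];return np.array(e)
r=least_squares(gj,[.498,-.221],diff_step=1e-4);bw=W([*r.x,yj],[(0,-.05,.085)])[0];print('wrist bore',bw.round(4),(gj(r.x)*4).round(0))
def gl(x):
    P=[*x,yj];e=[sil(0,P,0,zl,-1)-q(517,0)[0],sil(0,P,0,zl,1)-q(685,0)[0],pf(m,W(P,[(.017,.015,zl)]))[0][1]-q(0,235)[1],pf(m,W(P,[(.017,-.015,zl)]))[0][1]-q(0,235)[1],pf(m,W(P,[(-.017,.015,zl)]))[0][1]-q(0,432)[1]];return np.array(e)
r=least_squares(gl,p[:2],diff_step=1e-4);print('wrist leafbore',r.x.round(4),(gl(r.x)*4).round(0),'move',(bw[:2]-r.x).round(4))
E
```

```text
side bore [ 0.508  -0.2662  0.085 ] [ 2. -3.  3.  2. -6. -0.  2.  1.]
side leafbore [ 0.5084 -0.2704] [ 1.  2. -1. -2.] move [-0.0003  0.0041]
wrist bore [ 0.5092 -0.2681  0.085 ] [-4. -0.  4. -5.  6.]
wrist leafbore [ 0.5071 -0.27  ] [ -1.   1.   5.   5. -11.] move [0.0021 0.0019]
```

Emit:
drive_tool --pt "0.02 -0.047 0.0 0" --pt "0.02 -0.047 0.1 0" --pt "0.02 -0.047 0.2 0" --pt "0.02 -0.047 0.3 0" --pt "0.02 -0.047 0.3 0"

```text
t: 11.78
position: [0.5093, -0.2665, 0.1796]
tcp_rot: [-0.0, 0.995, 0.1, -0.001]
force: [-0.8, 0.2, -3.6]
grip_width: 0.0072
finger_force: 68.8
```

Emit:
drive_tool --pt "0 0 0.1 0" --pt "0 0 0.2 0" --pt "0 0 0.3 0" --pt "0 0 0.4 0" --pt "0 0 0.4 0"

```text
t: 12.4
position: [0.5094, -0.2666, 0.1598]
tcp_rot: [-0.0, 0.995, 0.1, -0.0]
force: [0.1, -0.2, -4.5]
grip_width: 0.0068
finger_force: 68.8
```

```bash
python3 - <<'E'
from fx import *
s=state();print(s['t'],s['position'].round(4),s['force'].round(1),s['wrist_torque'].round(2))
b,_=snap('side','s5');c,mm=snap('wrist','w5');np.save('w5.npy',mm,allow_pickle=True)
out=[]
for im,f,h in((b,lambda P:proj(S,P),0),(c,lambda P:pf(mm,P),0)):
    u0=f(W(FIX,[(0,-.05,.09)]))[0].astype(int);x0,y0=max(u0[0]-40,0),max(u0[1]-60,0);print(x0,y0)
    out.append(cv2.resize(im[y0:y0+120,x0:x0+80,::-1],None,fx=5,fy=5,interpolation=2))
cv2.imwrite('pics/j.png',np.hstack(out))
E
```

```text
12.4 [ 0.5094 -0.2666  0.1598] [ 0.1 -0.2 -4.5] [-0.01 -0.04  0.02]
191 287
243 163
```

View pics/j.png

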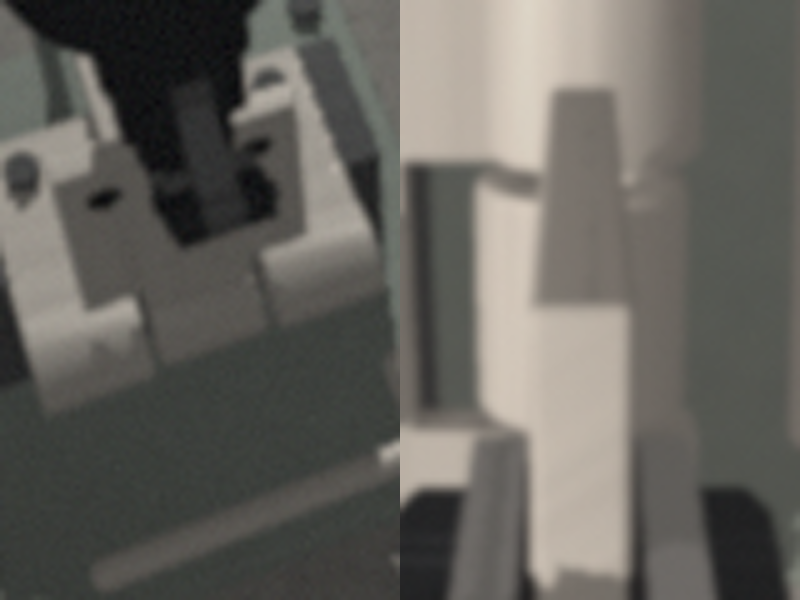

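The knuckle sits in the gap with dark clearance on both sides, at (150,340) and (268,300), and there is no contact force. In the side view its lower silhouette is about 3 crop px high against the jamb line. In the wrist view its edge is at 688 against about 697. Both point to roughly 1 mm too far to +y, so I'll nudge it back.

Emit:
drive_tool --pt "0 0.022 0 0" --pt "0 0.022 0 0" --pt "0 0.022 0 0" --pt "0 0.022 0 0" --pt "0 0.022 0 0"

```text
t: 13.12
position: [0.51, -0.2678, 0.1603]
tcp_rot: [-0.0, 0.995, 0.1, 0.0]
force: [-0.3, -0.0, -4.3]
grip_width: 0.0069
finger_force: 68.8
```

Emit:
drive_tool --pt "0 0 0 0" --pt "0 0 0 0" --pt "0 0 0 0" --pt "0 0 0 0"

```text
t: 13.62
position: [0.51, -0.2678, 0.1603]
tcp_rot: [0.0, 0.995, 0.1, -0.0]
force: [0.0, -0.9, -4.2]
grip_width: 0.0066
finger_force: 68.8
```

```bash
python3 - <<'E'
from fx import *
s=state();print(s['force'].round(1),s['position'].round(4))
snap('side','s6')
for f in('s5','s6'):
    g=cv2.GaussianBlur(cv2.cvtColor(cv2.imread(f'pics/{f}.png'),7 if 0 else cv2.COLOR_BGR2GRAY).astype(float),(3,3),0);o={}
    im=cv2.imread(f'pics/{f}.png').astype(float);rg=cv2.GaussianBlur(im[:,:,2]-.0*im[:,:,1],(0,0),.7)
    for nm,c0,c1 in(('L',204,219),('M',226,242),('R',250,264)):
        xs=range(c0,c1);ys=[]
        for c in xs:
            r0=287+(412-.372*((c-191)*5-50))/5;rr=np.arange(int(r0)-4,int(r0)+5);d=np.clip(rg[rr-1,c]-rg[rr+1,c],0,None)
            ys.append((d*rr).sum()/d.sum())
        o[nm]=(np.array(xs),np.array(ys))
    x=np.r_[o['L'][0],o['R'][0]];y=np.r_[o['L'][1],o['R'][1]];k=np.polyfit(x,y,1)
    print(f,{n:np.round((v[1]-np.polyval(k,v[0])).mean(),2) for n,v in o.items()},np.round(o['M'][1]-np.polyval(k,o['M'][0]),1))
E
```

```text
[ 0.  -0.9 -4.2] [ 0.51   -0.2678  0.1603]
s5 {'L': np.float64(0.01), 'M': np.float64(-0.9), 'R': np.float64(-0.01)} [-1.  -0.8 -0.9 -1.  -0.9 -0.9 -1.1 -1.1 -1.  -1.  -0.9 -0.9 -0.8 -0.7
 -0.8 -0.8]
s6 {'L': np.float64(0.01), 'M': np.float64(-0.17), 'R': np.float64(-0.01)} [-0.4 -0.2 -0.1 -0.2 -0.3 -0.2 -0.2 -0.1 -0.2 -0.2 -0.  -0.  -0.3 -0.1
 -0.2 -0.2]
```

```bash
python3 -c "
from station import close_job;print(close_job())"
```

```text
the job is handed in; nothing more can be done
None
```

The job is handed in. The strap is snapped shut, and the single-knuckle leaf is held by the gripper alone between the jamb knuckles. In the last side-camera check its knuckle was about 0.2 px off the jamb knuckles' line; its height was judged only from the arm's own position reading, and no pin was tried in the holes.

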